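# Sort the radish rounds, the crowns and the peeler

## Task

Sort what was left on the newspaper after peeling: stand the two white radish rounds on their flat faces side by side in the round steel pan, put the two leafy crowns side by side in the slatted wooden crate, and lay the peeler flat in the aluminium tray. Do not knock over or shove the tea mug or the sauce bottle.

Things in the scene. Friction and masses are not known exactly. Their poses are not given: they have to be found in the camera images.
- round_a: one of two identical peeled radish rounds: a plain white upright cylinder, flat at both ends, diameter 54 mm, height 40 mm, about 95 g. Origin at its centre (20 mm above the paper at the start); z is its axis, up; the yaw means nothing. It belongs in the round steel pan, standing on a flat face.
- round_b: one of two identical peeled radish rounds: a plain white upright cylinder, flat at both ends, diameter 54 mm, height 40 mm, about 95 g. Origin at its centre (20 mm above the paper at the start); z is its axis, up; the yaw means nothing. It belongs in the round steel pan, standing on a flat face.
- crown_a: one of two identical radish crowns (the leaf end, waste): a squat white body, diameter 50 mm and straight-sided up to 26 mm, above that a dome to 36 mm with a tuft of pale green stalk stubs (tuft radius 16) up to 54 mm; about 60 g. It stands on its flat cut. Origin at the centre of its underside; z up; the yaw means nothing. It belongs in the wooden slatted crate.
- crown_b: one of two identical radish crowns (the leaf end, waste): a squat white body, diameter 50 mm and straight-sided up to 26 mm, above that a dome to 36 mm with a tuft of pale green stalk stubs (tuft radius 16) up to 54 mm; about 60 g. It stands on its flat cut. Origin at the centre of its underside; z up; the yaw means nothing. It belongs in the wooden slatted crate.
- peeler: black plastic Y-shaped vegetable peeler lying flat, 45 g (sizes in mm). Straight handle along its x from -62 to +22, 18 wide, 16 high; then a fork from x = +20 to +62, 56 wide, 14 high, with a steel blade across its end. Origin on its underside midway along its length, on the handle; z up. At the start its x (blade end) points away from the robot within 0.4 rad. It belongs in the aluminium tray.
- pan: fixed round steel pan, open above (sizes in mm), 48 high, outer radius 88 at the foot widening to 100 at the rim, walls 3, flat floor 4 mm thick (usable floor radius about 84). Origin at the centre of its underside, on the table. The place for the two radish rounds, with room for both side by side (for instance 36 mm either side of the centre).
- tray: fixed plain rectangular aluminium tray, open above (sizes in mm), outside 130 along its x, 190 along its y, 30 high, walls 3, floor 3. Origin at the centre of its underside, z up. The place for the peeler, which fits lying along the tray's y, either way round.
- crate: fixed small wooden crate with slatted sides, open above (sizes in mm), outside 140 along its x, 190 along its y, 50 high, walls 6, floor 6. Origin at the centre of its underside, z up. The place for the two crowns, side by side along its y (for instance 42 mm either side of the centre).
- mug: blue tea mug, bystander (sizes in mm): radius 36, 85 high, handle on its own +y side reaching some 30 mm out. Origin at the centre of its underside. Stands at the far edge of the work; leave it alone.
- sauce: amber sauce bottle with a red cap, bystander (sizes in mm): radius 28, 150 high. Origin at the centre of its underside. Stands at the far edge of the work; leave it alone.

How it is judged:
At the end, for the whole second after the job is handed in: Both rounds stand on a flat face on the pan's floor (tilt under 0.15 rad), both crowns are on the crate's floor, neither on top of the other, the peeler lies flat on the tray's floor (tilt under 0.15 rad); all at rest; mug and bottle upright within 30 mm of their start (horizontal distance between each of round_a, round_b and pan below 0.07 m and z of round_a in the frame of pan between 0.018 and 0.03 m and (angle between round_a's own z axis and vertical below 0.15 rad or angle between round_a's own z axis and vertical above 2.99 rad) and z of round_b in the frame of pan between 0.018 and 0.03 m and (angle between round_b's own z axis and vertical below 0.15 rad or angle between round_b's own z axis and vertical above 2.99 rad) and x of crown_a in the frame of crate between -0.066 and 0.066 m and y of crown_a in the frame of crate between -0.09 and 0.09 m and z of crown_a in the frame of crate between 0 and 0.055 m and x of crown_b in the frame of crate between -0.066 and 0.066 m and y of crown_b in the frame of crate between -0.09 and 0.09 m and z of crown_b in the frame of crate between 0 and 0.055 m and x of peeler in the frame of tray between -0.055 and 0.055 m and y of peeler in the frame of tray between -0.07 and 0.07 m and z of peeler in the frame of tray between -0.001 and 0.024 m and (angle between peeler's own z axis and vertical below 0.15 rad or angle between peeler's own z axis and vertical above 2.99 rad) and linear speed of each of round_a, round_b, crown_a, crown_b, peeler below 0.02 m/s and angular speed of each of round_a, round_b, crown_a, crown_b, peeler below 0.3 rad/s and distance of each of mug, sauce from where it was at the start of the episode below 0.03 m and angle between each of mug, sauce's own z axis and vertical below 0.2 rad); the robot touches nothing.
It fails at once if the tea mug is knocked over or shoved more than 30 mm (distance of mug from where it was at the start of the episode above 0.03 m or angle between mug's own z axis and vertical above 0.3 rad).
It fails at once if the sauce bottle is knocked over or shoved more than 30 mm (distance of sauce from where it was at the start of the episode above 0.03 m or angle between sauce's own z axis and vertical above 0.3 rad).
It also fails if it takes over 120 s, if anything falls off the work surface, if the arm or the gripper's body presses on something with over 40 N, if the wrist force passes 120 N, or if a joint passes its speed limit or range.

## Robot

A 6-joint arm with a two-finger parallel gripper is mounted at the origin on the work surface. World frame = base frame: x ahead of the robot, y to its left, z up, the work surface at z = 0. Lengths are in m, angles in rad, forces in N, time in s.
With the tool pointing down it reaches from about 0.4 to 0.925 m from the base axis. Payload 12.5 kg.
Tool frame: the origin (TCP) lies midway between the tips of the shut fingers; the grasp point (between the pads) lies 19 mm behind it (ctrl.grip_depth is the z of the grasp point in the tool frame, in m); z points along the fingers, y is the direction in which the jaws open and shut (so a half turn about z gives the same grasp; the last joint's range is limited). The gripper opens to 95 mm and grips with 3 to 60 N. Pads are 20 mm wide; open, the fingers measure 119 mm over their backs; the gripper's body (75 mm by 180 mm) begins 59 mm behind the grasp point.
Start: joints at [1.021, 0.491, 1.559, -0, 1.092, -0.106], TCP at [0.268, 0.564, 0.215] pointing down, gripper open.
Joint ranges: [-3.1, 3.1], [-0.84, 2.19], [0.05, 2.79], [-1.13, 4.28], [0.06, 2.93], [-2.69, 2.69]. Speed limits (rad/s): [2.22, 2.22, 2.79, 3.14, 3.14, 3.14].

## Interface

Orientations are given as a rotation vector (axis times angle).
In Python, from workcell import telemetry, vision, ctrl gives the robot as it stands.
- The arm moves only by the tool step_arm, never from a script. Its argument "motion" is a list of rows, each an object of numbers: "ax", "ay", "az": the turn, a rotation vector about the tool's x, y, z in rad; "x", "y", "z": the shift along the tool's x, y, z in mm; "claw": the closure, from -1 (fully open) to 1 (shut). In form: [{"ax": .., "ay": .., "az": .., "x": .., "y": .., "z": .., "claw": ..}, ...]. A call has 1 to 12 rows; each row shifts and turns the pose as measured when the row begins, along the tool's axes as they then stand; what a row does not reach is not made up. A row lasts 1/8 s, in which the tool goes at most 62.5 mm and 10.7 degrees, less where a joint would pass 70% of its speed; a pose out of reach is approached as far as the arm can. A call is refused whole if a number of a shift passes 62.5 or a number of a turn 0.188, either way. A call with a gripper value outside its range is refused whole. The fingers move at their own pace and stop on an object; the grip force is fixed at half the most. Time passes only in rows, so rows that do not move let the fingers close. It gives the time, the measured TCP pose, the force and the opening at its end, in the units of the state.
- telemetry.observe(): the state, without advancing time (a new reading comes with each control period).
- vision.snapshot(name): name is "scene" or "top" or "wrist"; returns (picture, depth): 420x560x3 uint8, red, green, blue; 420x560 float32, m along the optical axis (not along the pixel's ray), 0 where there is no reading.
- vision.get_calibration(name): a dict with "mtx" (3x3 intrinsics, pixels), "D" ([k1, k2, p1, p2, k3] as OpenCV has them; the pictures are not rectified), "camera_from_world" (4x4, takes a point from world to camera coordinates). Camera axes: x right, y up, looking along -z (the intrinsics and any distortion apply to the point x, -y, -z); pixel columns grow to the right and rows downward; lengths in m; the calibration is good to about 2 mm. A picture is of the moment at which its call begins: read the wrist's pose just before it. get_calibration takes no time and is no camera call; for the wrist camera it gives the pose at the moment of the call.
- ctrl.hand_in(): hands the job in, once; it reports no verdict.
The state is a dict: "t": time; "qpos": joint angles; "qvel": joint speeds; "joint_torque": joint torques, N m; "tool_pos": TCP position; "tcp_rot": TCP orientation; "force": force on the tool from outside, world axes, zero at the start; "torque": the same for the moment, N m; "finger_gap": finger opening in m.
Only numpy, scipy, OpenCV 4.12 (cv2) and the standard library are available. Lean on these libraries where they do the work, as an engineer would, in place of code of your own. Each camera call takes 0.05 s, during which the arm holds its last target. There are 200 camera calls.

## Working session

There is one attempt and no reset: what is moved stays moved. The work goes in short steps, Python scripts to look and compute and a tool call to move; the robot and the scene stay as the last step left them, time stands still between calls to the robot, and variables do not carry over. Pictures are saved under pics/ and viewed, about 12 in all and at most 16, crops included, and the job is handed in when it is done.

Besides the shell and the picture viewer there is one more tool, called after "Request:" as name([rows], argument=value, ...), one row to a line, values as JSON. step_arm: Moves the arm, as the interface text tells. Its arguments: {"type":"object","properties":{"motion":{"type":"array","items":{"type":"object","properties":{"ax":{"type":"number"},"ay":{"type":"number"},"az":{"type":"number"},"x":{"type":"number"},"y":{"type":"number"},"z":{"type":"number"},"claw":{"type":"number"}}}}},"required":["motion"]}

```bash
mkdir -p pics; cat > h.py <<'E'
import numpy as np, cv2
from workcell import telemetry, vision, ctrl
def save(name, fn):
    p,d=vision.snapshot(name); cv2.imwrite('pics/'+fn+'.png',p[:,:,::-1]); np.save('pics/'+fn+'.npy',d)
    c=vision.get_calibration(name); np.savez('pics/'+fn+'_c.npz',mtx=c['mtx'],D=c['D'],T=c['camera_from_world']); return p,d
def ray(fn,u,v):
    c=np.load('pics/'+fn+'_c.npz'); n=cv2.undistortPoints(np.array([[[u,v]]],float),c['mtx'],c['D'])[0,0]
    T=c['T']; R=T[:3,:3]; o=-R.T@T[:3,3]; return o, R.T@np.array([n[0],-n[1],-1.])
def atz(fn,u,v,z):
    o,r=ray(fn,u,v); return o+r*(z-o[2])/r[2]
def atd(fn,u,v):
    o,r=ray(fn,u,v); return o+r*np.load('pics/'+fn+'.npy')[int(v),int(u)]
E
python3 - <<'E'
from h import *
for n in('top','scene'): save(n,n+'0')
c=np.load('pics/top0_c.npz'); print(c['mtx'],c['D'],c['T'])
print(telemetry.observe(),ctrl.grip_depth)
E
```

```text
[[439.09201341   0.         279.70556262]
 [  0.         439.09201341 210.34276693]
 [  0.           0.           1.        ]] [0.03726446 0.         0.         0.         0.        ] [[ 1.15080371e-02 -9.99932861e-01  1.35620045e-03  3.96498016e-03]
 [ 9.96171452e-01  1.15822710e-02  8.66503806e-02 -5.86799998e-01]
 [-8.66602708e-02  3.53832376e-04  9.96237859e-01 -1.10584176e+00]
 [ 0.00000000e+00  0.00000000e+00  0.00000000e+00  1.00000000e+00]]
{'t': 0.1, 'qpos': array([ 1.02139231e+00,  4.91503412e-01,  1.55939453e+00,  4.71016551e-05,
        1.09166466e+00, -1.05616038e-01]), 'qvel': array([-0.00119729, -0.00131239, -0.00269965,  0.00105871, -0.00099206,
       -0.00053067]), 'joint_torque': array([ 3.37184538e-03, -6.13626266e+01, -2.58609849e+01,  6.94155484e-02,
        4.70396248e-02, -2.55181305e-05]), 'tool_pos': array([0.26822177, 0.5642902 , 0.21411553]), 'tcp_rot': array([-6.91349932e-01, -3.06421747e+00,  1.42132862e-03]), 'force': array([ 0.15317533, -0.47666043,  0.5235024 ]), 'torque': array([-0.02050745, -0.00298688,  0.00068248]), 'finger_gap': 0.09533078117994737} -0.0188
```

View pics/top0.png

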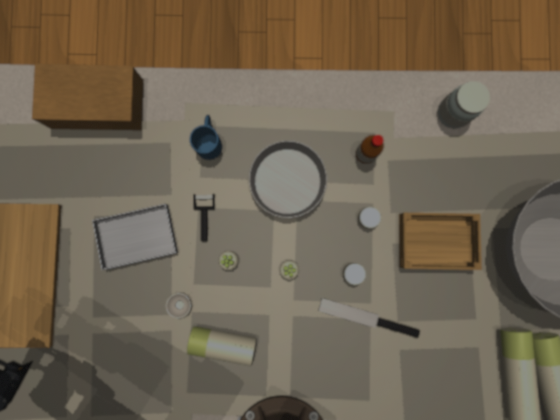

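View pics/scene0.png

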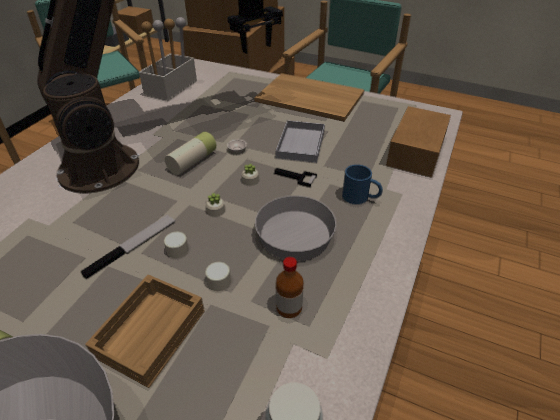

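The top view shows the rounds near (370,217) and (355,274), the crowns at (228,261) and (289,270), and the peeler at (204,218). The pan is at (288,181), the tray at (136,237), the crate at (440,241), the mug at (205,140) and the sauce at (372,147). I'll enlarge it to read these more closely.

```bash
python3 - <<'E'
from h import *
p=cv2.imread('pics/top0.png')[115:325,85:485]
p=cv2.resize(p,(800,420),interpolation=cv2.INTER_CUBIC); p=cv2.convertScaleAbs(p,alpha=1.5)
cv2.imwrite('pics/crop0.png',p)
f='top0'
for n,u,v,z in [('rA',370,217,.04),('rB',355,274,.04),('crA',228,261,.05),('crB',289,270,.05),('peelhandle end',204,240,.016),('peel fork',204,196,.014),('pan',288,181,.048),('mug',205,140,.085),('sauce cap',377,141,.15)]:
    print(n,atz(f,u,v,z).round(4),atd(f,u,v).round(4))
for n,pts,z in [('tray',[(95,217),(168,206),(177,256),(103,269)],.03),('crate',[(402,213),(479,213),(481,270),(400,270)],.05)]:
    q=np.array([atz(f,u,v,z) for u,v in pts]); print(n,q.round(3)[:,:2].tolist(),q.mean(0).round(4))
E
```

```text
rA [ 0.5712 -0.2185  0.04  ] [ 0.5712 -0.2186  0.0395]
rB [ 0.4274 -0.1799  0.04  ] [ 0.4276 -0.1793  0.0431]
crA [0.4564 0.1382 0.05  ] [0.4564 0.1379 0.0524]
crB [ 0.4358 -0.0141  0.05  ] [ 0.4361 -0.0139  0.0568]
peelhandle end [0.5085 0.2051 0.016 ] [0.5085 0.2055 0.0138]
peel fork [0.6229 0.2085 0.014 ] [0.6238 0.2097 0.0068]
pan [ 0.6598 -0.0094  0.048 ] [ 0.6665 -0.0102  0.0048]
mug [0.7537 0.1972 0.085 ] [0.7733 0.211  0.0062]
sauce cap [ 0.7398 -0.2129  0.15  ] [ 0.7399 -0.213   0.1496]
tray [[0.564, 0.481], [0.594, 0.297], [0.467, 0.27], [0.433, 0.454]] [0.5145 0.3754 0.03  ]
crate [[0.581, -0.297], [0.584, -0.488], [0.442, -0.489], [0.439, -0.29]] [ 0.5117 -0.3907  0.05  ]
```

View pics/crop0.png

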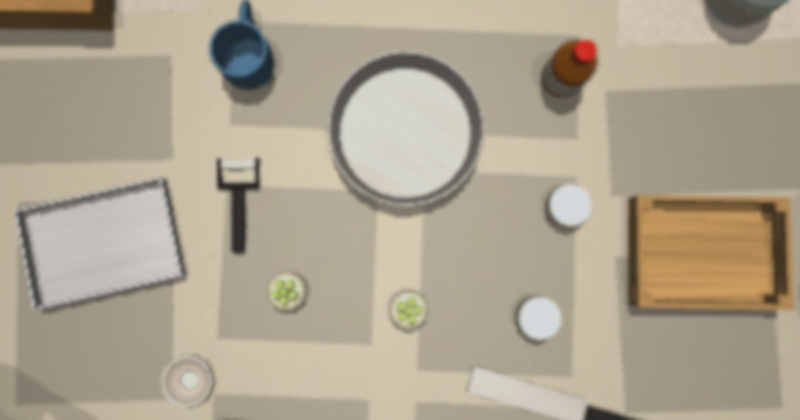

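```bash
cat >> h.py <<'E'
from scipy.spatial.transform import Rotation as Ro
def delta(tx,ty,tz,jaw=90):
    "turn (tool axes) then shift (tool axes after the turn, mm) to a downward pose, jaw axis at angle jaw deg from world x"
    s=telemetry.observe(); R=Ro.from_rotvec(s['tcp_rot']); a=np.radians(jaw); 
    y=np.array([np.cos(a),np.sin(a),0]); z=np.array([0,0,-1.]); 
    G=Ro.from_matrix(np.c_[np.cross(y,z),y,z])
    print('t',round(s['t'],2),'pos',s['tool_pos'].round(4),'gap',round(s['finger_gap'],4),'F',s['force'].round(1),'q6',s['qpos'][5].round(2))
    print('turn',(R.inv()*G).as_rotvec().round(3),'shift',(1000*G.inv().apply(np.array([tx,ty,tz])-s['tool_pos'])).round(1))
def cloud(fn):
    c=np.load('pics/'+fn+'_c.npz'); d=np.load('pics/'+fn+'.npy'); v,u=np.mgrid[:d.shape[0],:d.shape[1]]
    n=cv2.undistortPoints(np.c_[u.ravel(),v.ravel()].astype(float).reshape(-1,1,2),c['mtx'],c['D'])[:,0]
    P=np.c_[n[:,0],-n[:,1],-np.ones(len(n))]*d.reshape(-1,1); T=c['T']
    return (P-T[:3,3])@T[:3,:3], d.ravel()>0
def blob(P,x,y,r,z0,z1):
    m=(np.hypot(P[:,0]-x,P[:,1]-y)<r)&(P[:,2]>z0)&(P[:,2]<z1); return P[m]
E
python3 - <<'E'
from h import *
P,ok=cloud('top0'); P=P[ok]
for n,x,y,r,a,b in [('rA',.571,-.2185,.045,.034,.06),('rB',.427,-.18,.045,.034,.06),('crA',.456,.138,.045,.02,.06),('crB',.436,-.014,.045,.02,.06),('pan rim',.66,-.01,.12,.04,.06),('tray rim',.5145,.375,.14,.022,.045),('crate rim',.512,-.39,.14,.042,.06),('peeler',.57,.207,.08,.008,.03),('mug',.75,.2,.05,.07,.1),('sauce',.74,-.21,.05,.1,.16)]:
    q=blob(P,x,y,r,a,b); 
    if len(q)<5: print(n,len(q)); continue
    box=cv2.minAreaRect((q[:,:2]*1000).astype(np.float32)); (cx,cy),rad=cv2.minEnclosingCircle((q[:,:2]*1000).astype(np.float32))
    print(n,len(q),'mean',q.mean(0).round(4),'rect',np.round(box[0],1),np.round(box[1],1),round(box[2],1),'circ',round(cx,1),round(cy,1),round(rad,1))
q=blob(P,.535,.207,.05,.008,.03); q=q[q[:,0]<.585]; print(cv2.fitLine((q[:,:2]).astype(np.float32),2,0,.01,.01).ravel(), q[:,0].min())
delta(.57,.207,.1)
E
```

```text
rA 350 mean [ 0.5709 -0.2174  0.0397] rect [ 571.1 -217.5] [52.8 51.3] 89.0 circ 571.0 -217.4 26.8
rB 360 mean [ 0.4282 -0.1779  0.0402] rect [ 428.7 -177.6] [52.2 51.1] 0.0 circ 428.1 -178.5 26.7
crA 301 mean [0.458  0.1407 0.037 ] rect [457.5 141.6] [47. 48.] 46.7 circ 457.7 142.1 24.8
crB 301 mean [ 0.436  -0.0134  0.0366] rect [435.3 -14. ] [48.3 46.6] 45.7 circ 435.4 -13.5 24.7
pan rim 494 mean [ 0.6744 -0.0086  0.046 ] rect [665.7  -8.1] [195.8 196. ] 0.5 circ 666.5 -7.6 99.6
tray rim 418 mean [0.518  0.3873 0.029 ] rect [516.4 382.1] [130.  192.4] 13.6 circ 517.8 382.9 114.1
crate rim 853 mean [ 0.5134 -0.3966  0.0494] rect [ 514.  -395.6] [192.7 139.3] 90.0 circ 512.7 -395.6 116.3
peeler 433 mean [0.5743 0.2081 0.0142] rect [570.8 202.1] [124.9  59.4] 10.7 circ 570.9 205.5 65.0
mug 231 mean [0.7583 0.2013 0.0815] rect [755.7 201.4] [71.2 70.2] 45.4 circ 760.0 200.0 39.8
sauce 311 mean [ 0.7388 -0.2107  0.1241] rect [ 740.4 -211.8] [47.  40.5] 53.2 circ 743.4 -213.9 24.5
[0.9983612  0.05722753 0.5460829  0.20732029] 0.5059902170428119
t 0.1 pos [0.2682 0.5643 0.2141] gap 0.0953 F [ 0.2 -0.5  0.5] q6 -0.11
turn [-0.001 -0.    -0.444] shift [-301.8 -357.3  114.1]
```

Request:
step_arm([
  {"az":-0.168,"claw":-0.2},
  {"az":-0.168,"claw":-0.2},
  {"az":-0.168,"claw":-0.2},
  {"claw":-0.2},
])

```text
invalid input at $.motion[0]: expected keys ax, ay, az, x, y, z, claw
```

```bash
python3 -c "
from h import *
delta(.57,.2087,.1,93.3)"
```

```text
t 0.1 pos [0.2682 0.5643 0.2141] gap 0.0953 F [ 0.2 -0.5  0.5] q6 -0.11
turn [-0.001 -0.    -0.501] shift [-280.8 -372.4  114.1]
```

Request:
step_arm([
  {"ax":0,"ay":0,"az":-0.168,"x":0,"y":0,"z":0,"claw":-0.2},
  {"ax":0,"ay":0,"az":-0.168,"x":0,"y":0,"z":0,"claw":-0.2},
  {"ax":0,"ay":0,"az":-0.168,"x":0,"y":0,"z":0,"claw":-0.2},
  {"ax":0,"ay":0,"az":0,"x":-40,"y":-53,"z":0,"claw":-0.2},
  {"ax":0,"ay":0,"az":0,"x":-40,"y":-53,"z":0,"claw":-0.2},
  {"ax":0,"ay":0,"az":0,"x":-40,"y":-53,"z":0,"claw":-0.2},
  {"ax":0,"ay":0,"az":0,"x":-40,"y":-53,"z":0,"claw":-0.2},
  {"ax":0,"ay":0,"az":0,"x":-40,"y":-53,"z":20,"claw":-0.2},
  {"ax":0,"ay":0,"az":0,"x":-40,"y":-53,"z":40,"claw":-0.2},
  {"ax":0,"ay":0,"az":0,"x":-40,"y":-54,"z":40,"claw":-0.2},
  {"ax":0,"ay":0,"az":0,"x":0,"y":0,"z":14,"claw":-0.2},
  {"ax":0,"ay":0,"az":0,"x":0,"y":0,"z":0,"claw":-0.2},
])

```text
t: 1.6
tool_pos: [0.5472, 0.2461, 0.1141]
tcp_rot: [0.125, -3.136, 0.005]
force: [-0.8, -0.6, 0.5]
finger_gap: 0.0568
```

```bash
python3 -c "
from h import *
delta(.57,.2087,.002,93.3)"
```

```text
t 1.6 pos [0.5472 0.2461 0.1141] gap 0.0568 F [-0.8 -0.6  0.5] q6 -1.33
turn [-0.003 -0.003  0.022] shift [-20.6 -38.6 112.1]
```

Request:
step_arm([
  {"ax":0,"ay":0,"az":0.022,"x":-20,"y":-38,"z":40,"claw":-0.2},
  {"ax":0,"ay":0,"az":0,"x":0,"y":0,"z":30,"claw":-0.2},
  {"ax":0,"ay":0,"az":0,"x":0,"y":0,"z":0,"claw":-0.2},
])

```text
t: 1.98
tool_pos: [0.5704, 0.2124, 0.0458]
tcp_rot: [-0.096, 3.139, -0.003]
force: [0.0, 0.6, 0.8]
finger_gap: 0.0571
```

```bash
python3 -c "
from h import *
save('wrist','w1')
delta(.57,.2087,.002,93.3)"
```

```text
t 2.02 pos [0.5712 0.2126 0.047 ] gap 0.0574 F [0.1 0.1 0.8] q6 -1.38
turn [-0.002  0.003  0.004] shift [ 1.4 -3.8 45. ]
```

View pics/w1.png

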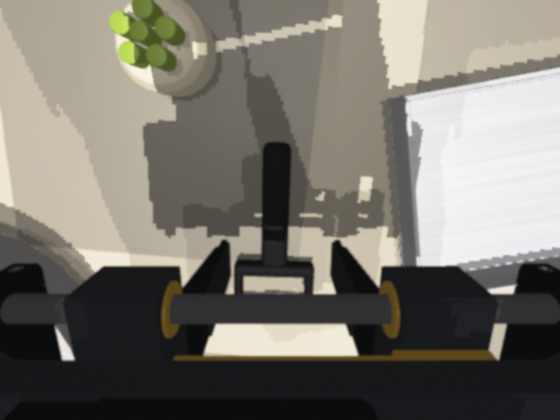

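The handle is centred between the fingers: handle end at (276,145), fork base at (275,262), fingertips near (225,245) and (340,245).

```bash
python3 -c "
from h import *
for u,v in [(276,145),(264,160),(290,160),(275,262),(262,255),(288,255)]: print(atz('w1',u,v,.014).round(4), atd('w1',u,v).round(4))"
```

```text
[0.5102 0.2051 0.014 ] [0.5101 0.2051 0.0155]
[0.5199 0.1981 0.014 ] [0.5197 0.1982 0.0155]
[0.5189 0.2144 0.014 ] [0.5188 0.2143 0.0144]
[0.5888 0.2091 0.014 ] [0.5877 0.2091 0.0164]
[0.5842 0.2    0.014 ] [0.5838 0.2    0.0149]
[0.5831 0.2176 0.014 ] [0.5877 0.2182 0.0036]
```

Request:
step_arm([
  {"ax":0,"ay":0,"az":0,"x":2,"y":-4,"z":25,"claw":-0.2},
  {"ax":0,"ay":0,"az":0,"x":0,"y":0,"z":16,"claw":-0.2},
  {"ax":0,"ay":0,"az":0,"x":0,"y":0,"z":3,"claw":-0.2},
  {"ax":0,"ay":0,"az":0,"x":0,"y":0,"z":0,"claw":-0.2},
])

```text
t: 2.52
tool_pos: [0.5715, 0.212, 0.0081]
tcp_rot: [-0.103, 3.129, 0.0]
force: [-0.5, 0.8, -0.9]
finger_gap: 0.0573
```

```bash
python3 -c "
from h import *
delta(.57,.2083,.002,93.3)"
```

```text
t 2.52 pos [0.5715 0.212  0.0081] gap 0.0573 F [-0.5  0.8 -0.9] q6 -1.39
turn [-0.     0.011  0.008] shift [ 1.7 -3.6  6.1]
```

Request:
step_arm([
  {"ax":0,"ay":0.01,"az":0,"x":2,"y":-5,"z":6,"claw":-0.2},
  {"ax":0,"ay":0,"az":0,"x":0,"y":0,"z":1,"claw":0.3},
  {"ax":0,"ay":0,"az":0,"x":0,"y":0,"z":0,"claw":1},
  {"ax":0,"ay":0,"az":0,"x":0,"y":0,"z":0,"claw":1},
  {"ax":0,"ay":0,"az":0,"x":0,"y":0,"z":0,"claw":1},
  {"ax":0,"ay":0,"az":0,"x":0,"y":0,"z":0,"claw":1},
  {"ax":0,"ay":0,"az":0,"x":0,"y":0,"z":0,"claw":1},
])

```text
t: 3.4
tool_pos: [0.5706, 0.2067, 0.0022]
tcp_rot: [-0.103, 3.137, 0.001]
force: [-0.4, -0.4, -0.7]
finger_gap: 0.018
```

```bash
python3 -c "
from h import *
delta(.516,.381,.1,11+0)
delta(.516,.381,.1,11+180)"
```

```text
t 3.4 pos [0.5706 0.2067 0.0022] gap 0.018 F [-0.4 -0.4 -0.7] q6 -1.4
turn [0.002 0.002 1.444] shift [181.5 -20.3 -97.8]
t 3.4 pos [0.5706 0.2067 0.0022] gap 0.018 F [-0.4 -0.4 -0.7] q6 -1.4
turn [-0.002  0.002 -1.697] shift [-181.5   20.3  -97.8]
```

Request:
step_arm([
  {"ax":0,"ay":0,"az":0,"x":0,"y":0,"z":-30,"claw":1},
  {"ax":0,"ay":0,"az":0,"x":0,"y":0,"z":-50,"claw":1},
  {"ax":0,"ay":0,"az":0,"x":0,"y":0,"z":-30,"claw":1},
  {"ax":0,"ay":0,"az":0.18,"x":0,"y":0,"z":0,"claw":1},
  {"ax":0,"ay":0,"az":0.18,"x":0,"y":0,"z":0,"claw":1},
  {"ax":0,"ay":0,"az":0.18,"x":0,"y":0,"z":0,"claw":1},
  {"ax":0,"ay":0,"az":0.18,"x":0,"y":0,"z":0,"claw":1},
  {"ax":0,"ay":0,"az":0.18,"x":0,"y":0,"z":0,"claw":1},
  {"ax":0,"ay":0,"az":0.18,"x":0,"y":0,"z":0,"claw":1},
  {"ax":0,"ay":0,"az":0.18,"x":0,"y":0,"z":0,"claw":1},
  {"ax":0,"ay":0,"az":0.18,"x":0,"y":0,"z":0,"claw":1},
  {"ax":0,"ay":0,"az":0,"x":0,"y":0,"z":0,"claw":1},
])

```text
t: 4.9
tool_pos: [0.5692, 0.2067, 0.1155]
tcp_rot: [2.046, 2.383, 0.001]
force: [0.1, 0.9, -0.9]
finger_gap: 0.0182
```

```bash
python3 -c "
from h import *
delta(.516,.381,.07,11)"
```

```text
t 4.9 pos [0.5692 0.2067 0.1155] gap 0.0182 F [ 0.1  0.9 -0.9] q6 0.09
turn [ 0.001  0.    -0.04 ] shift [181.3 -19.   45.5]
```

Request:
step_arm([
  {"ax":0,"ay":0,"az":-0.04,"x":50,"y":-5,"z":0,"claw":1},
  {"ax":0,"ay":0,"az":0,"x":50,"y":-5,"z":0,"claw":1},
  {"ax":0,"ay":0,"az":0,"x":50,"y":-5,"z":0,"claw":1},
  {"ax":0,"ay":0,"az":0,"x":45,"y":-5,"z":20,"claw":1},
  {"ax":0,"ay":0,"az":0,"x":0,"y":0,"z":20,"claw":1},
  {"ax":0,"ay":0,"az":0,"x":0,"y":0,"z":0,"claw":1},
])

```text
t: 5.65
tool_pos: [0.5116, 0.4001, 0.0746]
tcp_rot: [1.963, 2.451, 0.002]
force: [-0.0, 0.2, -0.7]
finger_gap: 0.0181
```

```bash
python3 -c "
from h import *
save('top','t1')
p=cv2.imread('pics/t1.png')[170:290,60:260]
cv2.imwrite('pics/t1c.png',cv2.convertScaleAbs(cv2.resize(p,(600,360),interpolation=2),alpha=1.5))
delta(.516,.381,.006,11)"
```

```text
t 5.7 pos [0.5121 0.4002 0.0756] gap 0.0176 F [-0.2  0.  -0.5] q6 0.34
turn [ 0.003 -0.001  0.028] shift [-19.6   0.1  69.6]
```

View pics/t1c.png

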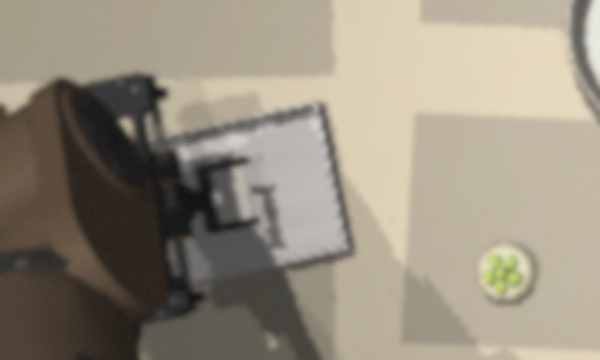

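The peeler hangs over the tray, with the fork near crop (228,195) pointing at −y. I still need to move it about 20 mm towards −y and lower it.

Request:
step_arm([
  {"ax":0,"ay":0,"az":0.028,"x":-20,"y":0,"z":10,"claw":1},
  {"ax":0,"ay":0,"az":0,"x":0,"y":0,"z":30,"claw":1},
  {"ax":0,"ay":0,"az":0,"x":0,"y":0,"z":12,"claw":1},
  {"ax":0,"ay":0,"az":0,"x":0,"y":0,"z":0,"claw":1},
])

```text
t: 6.2
tool_pos: [0.5196, 0.3762, 0.0246]
tcp_rot: [2.001, 2.418, 0.01]
force: [0.5, 0.3, 0.3]
finger_gap: 0.018
```

```bash
python3 -c "
from h import *
delta(.516,.381,.006,11)"
```

```text
t 6.2 pos [0.5196 0.3762 0.0246] gap 0.018 F [0.5 0.3 0.3] q6 0.34
turn [ 0.007 -0.002 -0.003] shift [ 5.4 -2.6 18.6]
```

Request:
step_arm([
  {"ax":0.007,"ay":0,"az":0,"x":3,"y":-2,"z":12,"claw":1},
  {"ax":0,"ay":0,"az":0,"x":0,"y":0,"z":7,"claw":1},
  {"ax":0,"ay":0,"az":0,"x":0,"y":0,"z":1,"claw":1},
  {"ax":0,"ay":0,"az":0,"x":0,"y":0,"z":0,"claw":1},
])

```text
t: 6.7
tool_pos: [0.5179, 0.3792, 0.0054]
tcp_rot: [-2.002, -2.42, -0.004]
force: [-0.0, 0.5, -0.5]
finger_gap: 0.0179
```

```bash
python3 -c "
from h import *
delta(.516,.381,.006,11)"
```

```text
t 6.7 pos [0.5179 0.3792 0.0054] gap 0.0179 F [-0.   0.5 -0.5] q6 0.34
turn [ 0.002 -0.002 -0.003] shift [ 2.2 -1.5 -0.6]
```

Request:
step_arm([
  {"ax":0,"ay":0,"az":0,"x":0,"y":0,"z":0,"claw":0.1},
  {"ax":0,"ay":0,"az":0,"x":0,"y":0,"z":0,"claw":0.1},
  {"ax":0,"ay":0,"az":0,"x":0,"y":0,"z":0,"claw":0.1},
  {"ax":0,"ay":0,"az":0,"x":0,"y":0,"z":-20,"claw":0.1},
  {"ax":0,"ay":0,"az":0,"x":0,"y":0,"z":-50,"claw":0.1},
  {"ax":0,"ay":0,"az":0.1,"x":0,"y":0,"z":-40,"claw":-1},
  {"ax":0,"ay":0,"az":0.09,"x":0,"y":0,"z":0,"claw":-1},
  {"ax":0,"ay":0,"az":0,"x":0,"y":0,"z":0,"claw":-1},
])

```text
t: 7.7
tool_pos: [0.5183, 0.3795, 0.1252]
tcp_rot: [2.228, 2.215, 0.012]
force: [-0.2, -1.2, -0.5]
finger_gap: 0.0672
```

```bash
python3 -c "
from h import *
delta(.458,.141,.10,0)"
```

```text
t 7.7 pos [0.5183 0.3795 0.1252] gap 0.0672 F [-0.2 -1.2 -0.5] q6 0.53
turn [ 0.005 -0.005 -0.006] shift [-238.5  -60.3   25.2]
```

Request:
step_arm([
  {"ax":0,"ay":0,"az":0,"x":-48,"y":-12,"z":0,"claw":-1},
  {"ax":0,"ay":0,"az":0,"x":-48,"y":-12,"z":0,"claw":-1},
  {"ax":0,"ay":0,"az":0,"x":-48,"y":-12,"z":0,"claw":-1},
  {"ax":0,"ay":0,"az":0,"x":-48,"y":-12,"z":0,"claw":-1},
  {"ax":0,"ay":0,"az":0,"x":-40,"y":-10,"z":10,"claw":-1},
  {"ax":0,"ay":0,"az":0,"x":0,"y":0,"z":10,"claw":-1},
  {"ax":0,"ay":0,"az":0,"x":0,"y":0,"z":0,"claw":-1},
])

```text
t: 8.57
tool_pos: [0.4586, 0.1419, 0.1054]
tcp_rot: [2.208, 2.232, 0.016]
force: [-0.2, 0.4, 1.2]
finger_gap: 0.0951
```

```bash
python3 -c "
from h import *
delta(.458,.141,.004,0)"
```

```text
t 8.57 pos [0.4586 0.1419 0.1054] gap 0.0951 F [-0.2  0.4  1.2] q6 0.14
turn [ 0.008 -0.006  0.011] shift [ -0.9  -0.6 101.4]
```

Request:
step_arm([
  {"ax":0.008,"ay":-0.006,"az":0.01,"x":0,"y":0,"z":30,"claw":-1},
  {"ax":0,"ay":0,"az":0,"x":0,"y":0,"z":40,"claw":-1},
  {"ax":0,"ay":0,"az":0,"x":0,"y":0,"z":22,"claw":-1},
  {"ax":0,"ay":0,"az":0,"x":0,"y":0,"z":4,"claw":-1},
  {"ax":0,"ay":0,"az":0,"x":0,"y":0,"z":0,"claw":-1},
])

```text
t: 9.2
tool_pos: [0.4621, 0.1469, 0.0086]
tcp_rot: [2.209, 2.23, 0.006]
force: [0.8, -0.1, -0.6]
finger_gap: 0.0949
```

```bash
python3 -c "
from h import *
delta(.458,.141,.004,0)"
```

```text
t 9.2 pos [0.4621 0.1469 0.0086] gap 0.0949 F [ 0.8 -0.1 -0.6] q6 0.16
turn [ 0.005 -0.001  0.01 ] shift [-5.9 -4.1  4.6]
```

Next I correct the position, close and lift.

Request:
step_arm([
  {"ax":0,"ay":0,"az":0.01,"x":-6,"y":-4,"z":5,"claw":-1},
  {"ax":0,"ay":0,"az":0,"x":0,"y":0,"z":0,"claw":-0.2},
  {"ax":0,"ay":0,"az":0,"x":0,"y":0,"z":0,"claw":0.5},
  {"ax":0,"ay":0,"az":0,"x":0,"y":0,"z":0,"claw":0.5},
  {"ax":0,"ay":0,"az":0,"x":0,"y":0,"z":0,"claw":0.5},
  {"ax":0,"ay":0,"az":0,"x":0,"y":0,"z":0,"claw":0.5},
  {"ax":0,"ay":0,"az":0,"x":0,"y":0,"z":-20,"claw":0.5},
  {"ax":0,"ay":0,"az":0,"x":0,"y":0,"z":-50,"claw":0.5},
  {"ax":0,"ay":0,"az":0,"x":0,"y":0,"z":-45,"claw":0.5},
  {"ax":0,"ay":0,"az":0,"x":0,"y":0,"z":0,"claw":0.5},
])

```text
t: 10.45
tool_pos: [0.4578, 0.1406, 0.1232]
tcp_rot: [2.219, 2.218, 0.009]
force: [-0.5, -0.0, -1.9]
finger_gap: 0.049
```

```bash
python3 -c "
from h import *
delta(.514,-.434,.12,0)"
```

```text
t 10.45 pos [0.4578 0.1406 0.1232] gap 0.049 F [-0.5 -0.  -1.9] q6 0.16
turn [ 0.007 -0.001 -0.   ] shift [-574.6   56.2    3.2]
```

Request:
step_arm([
  {"ax":0,"ay":0,"az":0,"x":-40,"y":0,"z":0,"claw":0.5},
  {"ax":0,"ay":0,"az":0,"x":-55,"y":5,"z":0,"claw":0.5},
  {"ax":0,"ay":0,"az":0,"x":-55,"y":5,"z":0,"claw":0.5},
  {"ax":0,"ay":0,"az":0,"x":-55,"y":5,"z":0,"claw":0.5},
  {"ax":0,"ay":0,"az":0,"x":-55,"y":5,"z":0,"claw":0.5},
  {"ax":0,"ay":0,"az":0,"x":-55,"y":5,"z":0,"claw":0.5},
  {"ax":0,"ay":0,"az":0,"x":-55,"y":5,"z":0,"claw":0.5},
  {"ax":0,"ay":0,"az":0,"x":-55,"y":5,"z":0,"claw":0.5},
  {"ax":0,"ay":0,"az":0,"x":-55,"y":5,"z":0,"claw":0.5},
  {"ax":0,"ay":0,"az":0,"x":-45,"y":5,"z":0,"claw":0.5},
  {"ax":0,"ay":0,"az":0,"x":-30,"y":5,"z":0,"claw":0.5},
  {"ax":0,"ay":0,"az":0,"x":0,"y":0,"z":0,"claw":0.5},
])

```text
t: 11.95
tool_pos: [0.5049, -0.4304, 0.1059]
tcp_rot: [-2.211, -2.214, -0.005]
force: [-0.2, 1.4, -0.8]
finger_gap: 0.0492
```

```bash
python3 -c "
from h import *
delta(.514,-.436,.011,0)"
```

```text
t 11.95 pos [ 0.5049 -0.4304  0.1059] gap 0.0492 F [-0.2  1.4 -0.8] q6 -0.81
turn [-0.006 -0.011  0.001] shift [-5.6  9.1 94.9]
```

Request:
step_arm([
  {"ax":0,"ay":-0.011,"az":0,"x":-6,"y":9,"z":20,"claw":0.5},
  {"ax":0,"ay":0,"az":0,"x":0,"y":0,"z":40,"claw":0.5},
  {"ax":0,"ay":0,"az":0,"x":0,"y":0,"z":25,"claw":0.5},
  {"ax":0,"ay":0,"az":0,"x":0,"y":0,"z":0,"claw":0.5},
])

```text
t: 12.45
tool_pos: [0.5121, -0.4315, 0.0146]
tcp_rot: [-2.211, -2.217, 0.007]
force: [-0.4, 0.9, -0.8]
finger_gap: 0.049
```

```bash
python3 -c "
from h import *
delta(.514,-.436,.011,0)"
```

```text
t 12.45 pos [ 0.5121 -0.4315  0.0146] gap 0.049 F [-0.4  0.9 -0.8] q6 -0.79
turn [-0.011 -0.004  0.003] shift [-4.5  1.9  3.6]
```

Request:
step_arm([
  {"ax":0,"ay":0,"az":0,"x":-4,"y":2,"z":3,"claw":0.5},
  {"ax":0,"ay":0,"az":0,"x":0,"y":0,"z":1,"claw":0.5},
  {"ax":0,"ay":0,"az":0,"x":0,"y":0,"z":0,"claw":-0.5},
  {"ax":0,"ay":0,"az":0,"x":0,"y":0,"z":0,"claw":-0.5},
  {"ax":0,"ay":0,"az":0,"x":0,"y":0,"z":0,"claw":-0.5},
  {"ax":0,"ay":0,"az":0,"x":0,"y":0,"z":-20,"claw":-0.5},
  {"ax":0,"ay":0,"az":0,"x":0,"y":0,"z":-50,"claw":-0.5},
  {"ax":0,"ay":0,"az":0,"x":0,"y":0,"z":-50,"claw":-1},
  {"ax":0,"ay":0,"az":0,"x":0,"y":0,"z":0,"claw":-1},
])

```text
t: 13.58
tool_pos: [0.5166, -0.4364, 0.1416]
tcp_rot: [-2.215, -2.222, 0.007]
force: [-0.6, -0.1, -0.1]
finger_gap: 0.086
```

```bash
python3 -c "
from h import *
delta(.4356,-.0135,.1,0)"
```

```text
t 13.57 pos [ 0.5166 -0.4364  0.1416] gap 0.086 F [-0.6 -0.1 -0.1] q6 -0.8
turn [-0.006  0.     0.003] shift [422.9 -81.   41.6]
```

Request:
step_arm([
  {"ax":0,"ay":0,"az":0,"x":40,"y":-8,"z":0,"claw":-1},
  {"ax":0,"ay":0,"az":0,"x":55,"y":-10,"z":0,"claw":-1},
  {"ax":0,"ay":0,"az":0,"x":55,"y":-10,"z":0,"claw":-1},
  {"ax":0,"ay":0,"az":0,"x":55,"y":-10,"z":0,"claw":-1},
  {"ax":0,"ay":0,"az":0,"x":55,"y":-10,"z":0,"claw":-1},
  {"ax":0,"ay":0,"az":0,"x":55,"y":-10,"z":0,"claw":-1},
  {"ax":0,"ay":0,"az":0,"x":50,"y":-10,"z":5,"claw":-1},
  {"ax":0,"ay":0,"az":0,"x":45,"y":-10,"z":10,"claw":-1},
  {"ax":0,"ay":0,"az":0,"x":0,"y":0,"z":10,"claw":-1},
  {"ax":0,"ay":0,"az":0,"x":0,"y":0,"z":0,"claw":-1},
])

```text
t: 14.82
tool_pos: [0.4323, -0.0146, 0.1176]
tcp_rot: [-2.218, -2.222, 0.006]
force: [0.2, -0.4, -0.2]
finger_gap: 0.095
```

```bash
python3 -c "
from h import *
save('top','t2')
p=cv2.imread('pics/t2.png')[115:325,85:485]
cv2.imwrite('pics/t2c.png',cv2.convertScaleAbs(cv2.resize(p,(800,420),interpolation=2),alpha=1.5))
delta(.4356,-.0135,.004,0)"
```

```text
t 14.88 pos [ 0.4324 -0.0149  0.1179] gap 0.0948 F [0.  0.3 0.1] q6 -0.18
turn [-0.004  0.002  0.001] shift [  1.4   3.2 113.9]
```

View pics/t2c.png

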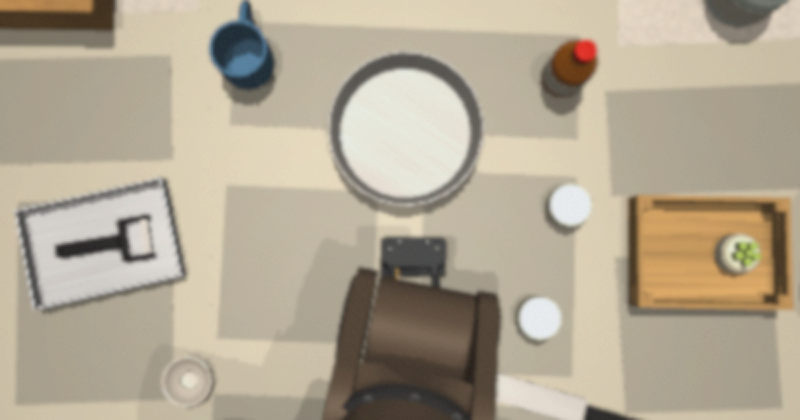

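The peeler lies flat in the tray (crop (105,242)) and crown_a stands in the crate (crop (740,255)). Next is crown_b.

Request:
step_arm([
  {"ax":0,"ay":0,"az":0,"x":1,"y":3,"z":35,"claw":-1},
  {"ax":0,"ay":0,"az":0,"x":0,"y":0,"z":45,"claw":-1},
  {"ax":0,"ay":0,"az":0,"x":0,"y":0,"z":25,"claw":-1},
  {"ax":0,"ay":0,"az":0,"x":0,"y":0,"z":0,"claw":-1},
])

```text
t: 15.38
tool_pos: [0.4383, -0.0184, 0.0116]
tcp_rot: [2.225, 2.214, -0.002]
force: [0.1, 0.2, 0.3]
finger_gap: 0.095
```

```bash
python3 -c "
from h import *
delta(.4356,-.0135,.004,0)"
```

```text
t 15.38 pos [ 0.4383 -0.0184  0.0116] gap 0.095 F [0.1 0.2 0.3] q6 -0.18
turn [ 0.001  0.003 -0.005] shift [ 4.9 -2.7  7.6]
```

Request:
step_arm([
  {"ax":0,"ay":0,"az":0,"x":5,"y":-3,"z":7,"claw":-1},
  {"ax":0,"ay":0,"az":0,"x":0,"y":0,"z":1,"claw":-0.2},
  {"ax":0,"ay":0,"az":0,"x":0,"y":0,"z":0,"claw":0.5},
  {"ax":0,"ay":0,"az":0,"x":0,"y":0,"z":0,"claw":0.5},
  {"ax":0,"ay":0,"az":0,"x":0,"y":0,"z":0,"claw":0.5},
  {"ax":0,"ay":0,"az":0,"x":0,"y":0,"z":0,"claw":0.5},
  {"ax":0,"ay":0,"az":0,"x":0,"y":0,"z":-20,"claw":0.5},
  {"ax":0,"ay":0,"az":0,"x":0,"y":0,"z":-50,"claw":0.5},
  {"ax":0,"ay":0,"az":0,"x":0,"y":0,"z":-55,"claw":0.5},
  {"ax":0,"ay":0,"az":0,"x":0,"y":0,"z":0,"claw":0.5},
])

```text
t: 16.62
tool_pos: [0.4359, -0.0137, 0.1344]
tcp_rot: [2.224, 2.211, 0.001]
force: [-0.9, -0.6, -1.0]
finger_gap: 0.0491
```

```bash
python3 -c "
from h import *
delta(.514,-.354,.12,0)"
```

```text
t 16.62 pos [ 0.4359 -0.0137  0.1344] gap 0.0491 F [-0.9 -0.6 -1. ] q6 -0.17
turn [ 0.004  0.003 -0.006] shift [-340.3   78.1   14.4]
```

Request:
step_arm([
  {"ax":0,"ay":0,"az":0,"x":-35,"y":8,"z":0,"claw":0.5},
  {"ax":0,"ay":0,"az":0,"x":-55,"y":12,"z":0,"claw":0.5},
  {"ax":0,"ay":0,"az":0,"x":-55,"y":12,"z":0,"claw":0.5},
  {"ax":0,"ay":0,"az":0,"x":-55,"y":12,"z":0,"claw":0.5},
  {"ax":0,"ay":0,"az":0,"x":-55,"y":12,"z":0,"claw":0.5},
  {"ax":0,"ay":0,"az":0,"x":-50,"y":12,"z":0,"claw":0.5},
  {"ax":0,"ay":0,"az":0,"x":-30,"y":8,"z":0,"claw":0.5},
  {"ax":0,"ay":0,"az":0,"x":0,"y":0,"z":0,"claw":0.5},
])

```text
t: 17.62
tool_pos: [0.5088, -0.358, 0.1248]
tcp_rot: [-2.222, -2.212, 0.001]
force: [0.4, 0.7, -1.7]
finger_gap: 0.049
```

```bash
python3 -c "
from h import *
delta(.514,-.354,.011,0)"
```

```text
t 17.62 pos [ 0.5088 -0.358   0.1248] gap 0.049 F [ 0.4  0.7 -1.7] q6 -0.71
turn [-0.005 -0.004 -0.004] shift [  4.    5.2 113.8]
```

Request:
step_arm([
  {"ax":0,"ay":0,"az":0,"x":2,"y":4,"z":30,"claw":0.5},
  {"ax":0,"ay":0,"az":0,"x":0,"y":0,"z":45,"claw":0.5},
  {"ax":0,"ay":0,"az":0,"x":0,"y":0,"z":28,"claw":0.5},
  {"ax":0,"ay":0,"az":0,"x":0,"y":0,"z":0,"claw":0.5},
])

```text
t: 18.12
tool_pos: [0.5101, -0.3509, 0.0154]
tcp_rot: [-2.216, -2.209, 0.002]
force: [-0.2, 0.3, -0.1]
finger_gap: 0.0493
```

```bash
python3 -c "
from h import *
delta(.514,-.354,.011,0)"
```

```text
t 18.12 pos [ 0.5101 -0.3509  0.0154] gap 0.0493 F [-0.2  0.3 -0.1] q6 -0.71
turn [-0.01  -0.008 -0.003] shift [-3.1  3.9  4.4]
```

Request:
step_arm([
  {"ax":0,"ay":0,"az":0,"x":-3,"y":3,"z":4,"claw":0.5},
  {"ax":0,"ay":0,"az":0,"x":0,"y":0,"z":1,"claw":0.5},
  {"ax":0,"ay":0,"az":0,"x":0,"y":0,"z":0,"claw":-0.5},
  {"ax":0,"ay":0,"az":0,"x":0,"y":0,"z":0,"claw":-0.5},
  {"ax":0,"ay":0,"az":0,"x":0,"y":0,"z":0,"claw":-0.5},
  {"ax":0,"ay":0,"az":0,"x":0,"y":0,"z":-20,"claw":-0.5},
  {"ax":0,"ay":0,"az":0,"x":0,"y":0,"z":-50,"claw":-0.5},
  {"ax":0,"ay":0,"az":0,"x":0,"y":0,"z":-35,"claw":-1},
  {"ax":0,"ay":0,"az":0,"x":0,"y":0,"z":0,"claw":-1},
])

```text
t: 19.25
tool_pos: [0.5152, -0.3546, 0.122]
tcp_rot: [-2.218, -2.213, 0.001]
force: [0.2, 0.9, -0.5]
finger_gap: 0.0862
```

```bash
python3 -c "
from h import *
delta(.4282,-.178,.1,0)"
```

```text
t 19.25 pos [ 0.5152 -0.3546  0.122 ] gap 0.0862 F [ 0.2  0.9 -0.5] q6 -0.71
turn [-0.007 -0.006 -0.002] shift [176.6 -87.   22. ]
```

Request:
step_arm([
  {"ax":-0.007,"ay":-0.006,"az":0,"x":35,"y":-18,"z":0,"claw":-1},
  {"ax":0,"ay":0,"az":0,"x":50,"y":-25,"z":0,"claw":-1},
  {"ax":0,"ay":0,"az":0,"x":50,"y":-25,"z":0,"claw":-1},
  {"ax":0,"ay":0,"az":0,"x":35,"y":-18,"z":10,"claw":-1},
  {"ax":0,"ay":0,"az":0,"x":0,"y":0,"z":10,"claw":-1},
  {"ax":0,"ay":0,"az":0,"x":0,"y":0,"z":0,"claw":-1},
])

```text
t: 20.0
tool_pos: [0.4255, -0.1795, 0.0979]
tcp_rot: [-2.223, -2.216, 0.001]
force: [0.8, -0.2, 0.1]
finger_gap: 0.0953
```

```bash
python3 -c "
from h import *
delta(.4282,-.178,.004,0)"
```

```text
t 20.0 pos [ 0.4255 -0.1795  0.0979] gap 0.0953 F [ 0.8 -0.2  0.1] q6 -0.54
turn [-0.002 -0.001 -0.003] shift [ 1.5  2.7 93.9]
```

Request:
step_arm([
  {"ax":0,"ay":0,"az":0,"x":4,"y":0,"z":25,"claw":-1},
  {"ax":0,"ay":0,"az":0,"x":0,"y":0,"z":40,"claw":-1},
  {"ax":0,"ay":0,"az":0,"x":0,"y":0,"z":22,"claw":-1},
  {"ax":0,"ay":0,"az":0,"x":0,"y":0,"z":0,"claw":-1},
])

```text
t: 20.5
tool_pos: [0.4285, -0.1799, 0.0079]
tcp_rot: [2.228, 2.214, -0.0]
force: [0.7, 0.4, -0.3]
finger_gap: 0.0952
```

```bash
python3 -c "
from h import *
delta(.4282,-.178,.004,0)"
```

```text
t 20.5 pos [ 0.4285 -0.1799  0.0079] gap 0.0952 F [ 0.7  0.4 -0.3] q6 -0.53
turn [ 0.001  0.001 -0.006] shift [ 1.9 -0.3  3.9]
```

Request:
step_arm([
  {"ax":0,"ay":0,"az":0,"x":2,"y":0,"z":4,"claw":-1},
  {"ax":0,"ay":0,"az":0,"x":0,"y":0,"z":1,"claw":-0.2},
  {"ax":0,"ay":0,"az":0,"x":0,"y":0,"z":0,"claw":0.5},
  {"ax":0,"ay":0,"az":0,"x":0,"y":0,"z":0,"claw":0.5},
  {"ax":0,"ay":0,"az":0,"x":0,"y":0,"z":0,"claw":0.5},
  {"ax":0,"ay":0,"az":0,"x":0,"y":0,"z":0,"claw":0.5},
  {"ax":0,"ay":0,"az":0,"x":0,"y":0,"z":-20,"claw":0.5},
  {"ax":0,"ay":0,"az":0,"x":0,"y":0,"z":-50,"claw":0.5},
  {"ax":0,"ay":0,"az":0,"x":0,"y":0,"z":-55,"claw":0.5},
  {"ax":0,"ay":0,"az":0,"x":0,"y":0,"z":0,"claw":0.5},
])

```text
t: 21.75
tool_pos: [0.4293, -0.1787, 0.133]
tcp_rot: [2.227, 2.211, 0.001]
force: [0.5, -0.9, -1.6]
finger_gap: 0.0536
```

```bash
python3 -c "
from h import *
delta(.665,.030,.12,0)"
```

```text
t 21.75 pos [ 0.4293 -0.1787  0.133 ] gap 0.0536 F [ 0.5 -0.9 -1.6] q6 -0.53
turn [ 0.002  0.002 -0.007] shift [208.7 235.7  13. ]
```

Request:
step_arm([
  {"ax":0,"ay":0,"az":-0.007,"x":20,"y":24,"z":0,"claw":0.5},
  {"ax":0,"ay":0,"az":0,"x":36,"y":40,"z":0,"claw":0.5},
  {"ax":0,"ay":0,"az":0,"x":36,"y":40,"z":0,"claw":0.5},
  {"ax":0,"ay":0,"az":0,"x":36,"y":40,"z":0,"claw":0.5},
  {"ax":0,"ay":0,"az":0,"x":36,"y":40,"z":0,"claw":0.5},
  {"ax":0,"ay":0,"az":0,"x":28,"y":32,"z":0,"claw":0.5},
  {"ax":0,"ay":0,"az":0,"x":16,"y":18,"z":0,"claw":0.5},
  {"ax":0,"ay":0,"az":0,"x":0,"y":0,"z":0,"claw":0.5},
])

```text
t: 22.75
tool_pos: [0.6669, 0.0363, 0.1201]
tcp_rot: [-2.218, -2.214, 0.012]
force: [0.7, -0.3, -0.3]
finger_gap: 0.0535
```

```bash
python3 -c "
from h import *
delta(.666,.029,.0085,0)"
```

```text
t 22.75 pos [0.6669 0.0363 0.1201] gap 0.0535 F [ 0.7 -0.3 -0.3] q6 -0.04
turn [-0.011  0.    -0.002] shift [ -7.3  -0.9 111.6]
```

Request:
step_arm([
  {"ax":-0.01,"ay":0,"az":0,"x":-8,"y":-1,"z":30,"claw":0.5},
  {"ax":0,"ay":0,"az":0,"x":0,"y":0,"z":45,"claw":0.5},
  {"ax":0,"ay":0,"az":0,"x":0,"y":0,"z":25,"claw":0.5},
  {"ax":0,"ay":0,"az":0,"x":0,"y":0,"z":0,"claw":0.5},
])

```text
t: 23.25
tool_pos: [0.6611, 0.0256, 0.0136]
tcp_rot: [-2.222, -2.215, 0.007]
force: [-0.4, -0.0, -1.5]
finger_gap: 0.0537
```

```bash
python3 -c "
from h import *
delta(.666,.029,.0085,0)"
```

```text
t 23.25 pos [0.6611 0.0256 0.0136] gap 0.0537 F [-0.4 -0.  -1.5] q6 -0.06
turn [-0.006  0.001 -0.003] shift [3.4 4.9 5.1]
```

Request:
step_arm([
  {"ax":-0.006,"ay":0,"az":0,"x":3,"y":5,"z":4,"claw":0.5},
  {"ax":0,"ay":0,"az":0,"x":0,"y":0,"z":1,"claw":0.5},
  {"ax":0,"ay":0,"az":0,"x":0,"y":0,"z":1,"claw":0.5},
])

```text
t: 23.62
tool_pos: [0.6669, 0.028, 0.0095]
tcp_rot: [2.224, 2.216, 0.002]
force: [0.7, -0.4, -1.5]
finger_gap: 0.0531
```

```bash
python3 -c "
from h import *
delta(.666,.029,.0085,0)"
```

```text
t 23.62 pos [0.6669 0.028  0.0095] gap 0.0531 F [ 0.7 -0.4 -1.5] q6 -0.05
turn [ 0.003  0.001 -0.004] shift [ 1.  -0.9  1. ]
```

Request:
step_arm([
  {"ax":0,"ay":0,"az":0,"x":0,"y":0,"z":1,"claw":0.5},
  {"ax":0,"ay":0,"az":0,"x":0,"y":0,"z":0,"claw":-0.45},
  {"ax":0,"ay":0,"az":0,"x":0,"y":0,"z":0,"claw":-0.45},
  {"ax":0,"ay":0,"az":0,"x":0,"y":0,"z":0,"claw":-0.45},
  {"ax":0,"ay":0,"az":0,"x":0,"y":0,"z":-20,"claw":-0.45},
  {"ax":0,"ay":0,"az":0,"x":0,"y":0,"z":-50,"claw":-0.45},
  {"ax":0,"ay":0,"az":0,"x":0,"y":0,"z":-40,"claw":-1},
  {"ax":0,"ay":0,"az":0,"x":0,"y":0,"z":0,"claw":-1},
])

```text
t: 24.62
tool_pos: [0.6673, 0.0282, 0.1272]
tcp_rot: [2.221, 2.214, 0.007]
force: [0.4, -0.2, -0.2]
finger_gap: 0.0838
```

```bash
python3 -c "
from h import *
delta(.571,-.2175,.1,0)"
```

```text
t 24.62 pos [0.6673 0.0282 0.1272] gap 0.0838 F [ 0.4 -0.2 -0.2] q6 -0.05
turn [ 0.007  0.001 -0.003] shift [-245.7  -96.3   27.2]
```

Request:
step_arm([
  {"ax":0,"ay":0,"az":0,"x":-10,"y":-40,"z":0,"claw":-1},
  {"ax":0,"ay":0,"az":0,"x":-45,"y":-40,"z":0,"claw":-1},
  {"ax":0,"ay":0,"az":0,"x":-50,"y":-16,"z":0,"claw":-1},
  {"ax":0,"ay":0,"az":0,"x":-50,"y":0,"z":0,"claw":-1},
  {"ax":0,"ay":0,"az":0,"x":-50,"y":0,"z":0,"claw":-1},
  {"ax":0,"ay":0,"az":0,"x":-35,"y":0,"z":10,"claw":-1},
  {"ax":0,"ay":0,"az":0,"x":0,"y":0,"z":10,"claw":-1},
  {"ax":0,"ay":0,"az":0,"x":0,"y":0,"z":0,"claw":-1},
])

```text
t: 25.62
tool_pos: [0.566, -0.2169, 0.1073]
tcp_rot: [2.22, 2.216, 0.008]
force: [0.3, -0.6, -0.4]
finger_gap: 0.095
```

```bash
python3 -c "
from h import *
delta(.571,-.2175,.004,0)"
```

```text
t 25.62 pos [ 0.566  -0.2169  0.1073] gap 0.095 F [ 0.3 -0.6 -0.4] q6 -0.48
turn [ 0.007  0.    -0.002] shift [ -0.6   5.  103.3]
```

Request:
step_arm([
  {"ax":0.007,"ay":0,"az":0,"x":0,"y":5,"z":30,"claw":-1},
  {"ax":0,"ay":0,"az":0,"x":0,"y":0,"z":42,"claw":-1},
  {"ax":0,"ay":0,"az":0,"x":0,"y":0,"z":24,"claw":-1},
  {"ax":0,"ay":0,"az":0,"x":0,"y":0,"z":0,"claw":-1},
])

```text
t: 26.12
tool_pos: [0.5727, -0.2124, 0.0109]
tcp_rot: [2.217, 2.224, 0.001]
force: [0.4, 0.3, 0.4]
finger_gap: 0.095
```

```bash
python3 -c "
from h import *
delta(.571,-.2175,.004,0)"
```

```text
t 26.12 pos [ 0.5727 -0.2124  0.0109] gap 0.095 F [0.4 0.3 0.4] q6 -0.47
turn [0.002 0.001 0.003] shift [-5.1 -1.7  6.9]
```

Request:
step_arm([
  {"ax":0,"ay":0,"az":0,"x":-5,"y":-2,"z":6,"claw":-1},
  {"ax":0,"ay":0,"az":0,"x":0,"y":0,"z":1,"claw":-0.2},
  {"ax":0,"ay":0,"az":0,"x":0,"y":0,"z":0,"claw":0.5},
  {"ax":0,"ay":0,"az":0,"x":0,"y":0,"z":0,"claw":0.5},
  {"ax":0,"ay":0,"az":0,"x":0,"y":0,"z":0,"claw":0.5},
  {"ax":0,"ay":0,"az":0,"x":0,"y":0,"z":0,"claw":0.5},
  {"ax":0,"ay":0,"az":0,"x":0,"y":0,"z":-20,"claw":0.5},
  {"ax":0,"ay":0,"az":0,"x":0,"y":0,"z":-50,"claw":0.5},
  {"ax":0,"ay":0,"az":0,"x":0,"y":0,"z":-50,"claw":0.5},
  {"ax":0,"ay":0,"az":0,"x":0,"y":0,"z":0,"claw":0.5},
])

```text
t: 27.38
tool_pos: [0.5711, -0.2169, 0.13]
tcp_rot: [2.214, 2.223, 0.002]
force: [-0.7, -1.3, -1.7]
finger_gap: 0.0538
```

```bash
python3 -c "
from h import *
delta(.666,-.045,.12,0)"
```

```text
t 27.38 pos [ 0.5711 -0.2169  0.13  ] gap 0.0538 F [-0.7 -1.3 -1.7] q6 -0.48
turn [0.004 0.002 0.004] shift [171.9  94.9  10. ]
```

Request:
step_arm([
  {"ax":0.004,"ay":0,"az":0,"x":40,"y":0,"z":0,"claw":0.5},
  {"ax":0,"ay":0,"az":0,"x":45,"y":0,"z":0,"claw":0.5},
  {"ax":0,"ay":0,"az":0,"x":45,"y":20,"z":0,"claw":0.5},
  {"ax":0,"ay":0,"az":0,"x":36,"y":35,"z":0,"claw":0.5},
  {"ax":0,"ay":0,"az":0,"x":6,"y":35,"z":0,"claw":0.5},
  {"ax":0,"ay":0,"az":0,"x":0,"y":5,"z":0,"claw":0.5},
  {"ax":0,"ay":0,"az":0,"x":0,"y":0,"z":0,"claw":0.5},
])

```text
t: 28.25
tool_pos: [0.6644, -0.0393, 0.1223]
tcp_rot: [-2.214, -2.22, 0.011]
force: [-0.3, 0.5, -1.6]
finger_gap: 0.054
```

```bash
python3 -c "
from h import *
save('top','t3')
p=cv2.imread('pics/t3.png')[115:325,185:485]
cv2.imwrite('pics/t3c.png',cv2.convertScaleAbs(cv2.resize(p,(600,420),interpolation=2),alpha=1.5))
delta(.666,-.045,.0085,0)"
```

```text
t 28.3 pos [ 0.6641 -0.0394  0.1223] gap 0.054 F [-0.2  0.3 -0.5] q6 -0.16
turn [-0.01   0.     0.002] shift [ -5.6   1.9 113.8]
```

View pics/t3c.png

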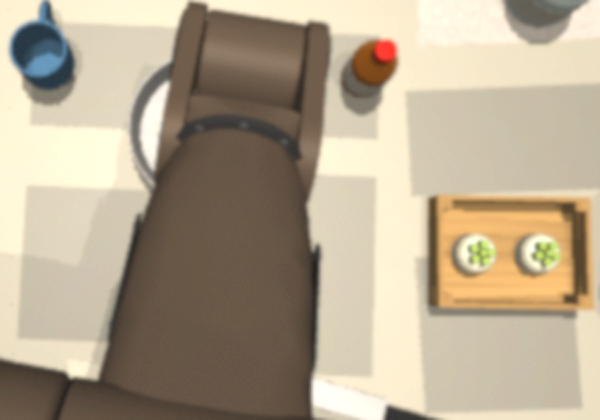

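Both crowns stand in the crate (crop (474,254) and (540,254)), and the mug and sauce haven't moved. The arm hides the pan, so I lower the second round by the numbers.

Request:
step_arm([
  {"ax":-0.01,"ay":0,"az":0,"x":-6,"y":3,"z":30,"claw":0.5},
  {"ax":0,"ay":0,"az":0,"x":0,"y":0,"z":45,"claw":0.5},
  {"ax":0,"ay":0,"az":0,"x":0,"y":0,"z":27,"claw":0.5},
  {"ax":0,"ay":0,"az":0,"x":0,"y":0,"z":0,"claw":0.5},
])

```text
t: 28.8
tool_pos: [0.6638, -0.0483, 0.0186]
tcp_rot: [2.223, 2.22, -0.0]
force: [0.3, 0.1, 0.1]
finger_gap: 0.0536
```

```bash
python3 -c "
from h import *
delta(.666,-.045,.0085,0)"
```

```text
t 28.8 pos [ 0.6638 -0.0483  0.0186] gap 0.0536 F [0.3 0.1 0.1] q6 -0.17
turn [ 0.     0.    -0.001] shift [ 3.3  2.2 10.1]
```

Request:
step_arm([
  {"ax":0,"ay":0,"az":0,"x":3,"y":2,"z":8,"claw":0.5},
  {"ax":0,"ay":0,"az":0,"x":0,"y":0,"z":2,"claw":0.5},
  {"ax":0,"ay":0,"az":0,"x":0,"y":0,"z":1,"claw":0.5},
])

```text
t: 29.18
tool_pos: [0.6664, -0.0457, 0.0109]
tcp_rot: [2.222, 2.217, 0.003]
force: [-2.5, -0.8, 4.8]
finger_gap: 0.0533
```

```bash
python3 -c "
from h import *
delta(.666,-.045,.0085,0)"
```

```text
t 29.18 pos [ 0.6664 -0.0457  0.0109] gap 0.0533 F [-2.5 -0.8  4.8] q6 -0.16
turn [ 0.004  0.001 -0.002] shift [ 0.7 -0.4  2.4]
```

There is contact with the floor (about 5 N), so I release and lift away.

Request:
step_arm([
  {"ax":0,"ay":0,"az":0,"x":0,"y":0,"z":0,"claw":-0.45},
  {"ax":0,"ay":0,"az":0,"x":0,"y":0,"z":0,"claw":-0.45},
  {"ax":0,"ay":0,"az":0,"x":0,"y":0,"z":0,"claw":-0.45},
  {"ax":0,"ay":0,"az":0,"x":0,"y":0,"z":-20,"claw":-0.45},
  {"ax":0,"ay":0,"az":0,"x":0,"y":0,"z":-50,"claw":-0.45},
  {"ax":0,"ay":0,"az":0,"x":0,"y":0,"z":-50,"claw":-0.45},
  {"ax":0,"ay":0,"az":0,"x":0,"y":-50,"z":-30,"claw":-0.45},
  {"ax":0,"ay":0,"az":0,"x":0,"y":-55,"z":0,"claw":-0.45},
  {"ax":0,"ay":0,"az":0,"x":0,"y":-55,"z":0,"claw":-0.45},
  {"ax":0,"ay":0,"az":0,"x":0,"y":-40,"z":0,"claw":-0.45},
  {"ax":0,"ay":0,"az":0,"x":0,"y":0,"z":0,"claw":-0.45},
])

```text
t: 30.55
tool_pos: [0.4615, -0.0451, 0.1739]
tcp_rot: [2.214, 2.209, 0.014]
force: [0.8, -0.2, 0.1]
finger_gap: 0.0691
```

```bash
python3 - <<'E'
from h import *
save('top','t4')
p=cv2.imread('pics/t4.png')[115:325,85:485]
cv2.imwrite('pics/t4c.png',cv2.convertScaleAbs(cv2.resize(p,(800,420),interpolation=2),alpha=1.4))
P,ok=cloud('t4'); P=P[ok]
for n,x,y,r,a,b in [('r1',.666,.029,.034,.038,.07),('r2',.666,-.045,.034,.038,.07),('cr1',.514,-.436,.03,.02,.07),('cr2',.514,-.354,.03,.02,.07),('peeler',.516,.38,.055,.012,.045),('mug',.75,.2,.05,.07,.1),('sauce',.74,-.21,.05,.1,.16)]:
    q=blob(P,x,y,r,a,b)
    if len(q): (cx,cy),rad=cv2.minEnclosingCircle((q[:,:2]*1000).astype(np.float32)); print(n,len(q),q.mean(0).round(4),q[:,2].std().round(4),q[:,2].max().round(4),'circ',round(cx,1),round(cy,1),round(rad,1))
    else: print(n,0)
delta(.666,-.045,.0085,0)
E
```

```text
r1 344 [0.6643 0.0284 0.0439] 0.0022 0.0493 circ 664.5 28.6 27.0
r2 340 [ 0.6636 -0.0468  0.044 ] 0.0021 0.0505 circ 663.8 -46.9 26.7
cr1 328 [ 0.5127 -0.4272  0.0419] 0.0099 0.0625 circ 513.5 -432.4 25.4
cr2 320 [ 0.5113 -0.3488  0.042 ] 0.0099 0.0624 circ 511.6 -353.0 25.2
peeler 352 [0.5158 0.3773 0.0178] 0.0026 0.0249 circ 516.0 379.8 54.6
mug 229 [0.7584 0.2022 0.0814] 0.0052 0.0907 circ 759.9 199.7 39.6
sauce 317 [ 0.7389 -0.2102  0.1238] 0.02 0.1546 circ 743.7 -213.9 24.7
t 30.6 pos [ 0.4631 -0.0453  0.174 ] gap 0.0688 F [-0.4  0.8  0.5] q6 -0.24
turn [ 0.018  0.004 -0.002] shift [  0.3 202.9 165.5]
```

View pics/t4c.png

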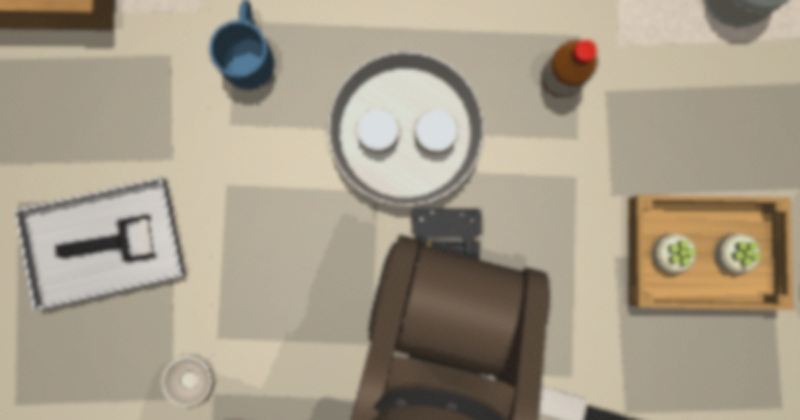

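The final picture shows both rounds flat in the pan at crop (377,130) and (436,131), with their tops at 44 mm. Both crowns are in the crate, the peeler is flat in the tray, and the mug and sauce are where they started. The gripper is clear of everything, so I'm handing in.

```bash
python3 -c "
from workcell import ctrl; print(ctrl.hand_in())"
```

```text
the job is handed in; nothing more can be done
None
```

I sorted all five pieces and handed the job in at about 31 s of the 120 s allowed. The hand-in reports no verdict, so the results below are my own last checks.

- **Rounds:** both stand in the steel pan with their tops at 44 mm, which is the 4 mm floor plus their 40 mm height. They sit 36–39 mm either side of the pan's centre.
- **Crowns:** both stand side by side in the wooden crate, tuft tops at about 62 mm by the camera; 60 mm was expected.
- **Peeler:** it lies flat at the middle of the aluminium tray, along the tray's y, with the blade end towards −y. Its top is at about 18 mm; 17–19 mm was expected.
- **Mug and sauce bottle:** both were measured within about 1 mm of where they started and are still upright.
- **Arm:** the gripper was open and clear at 174 mm. The largest outside force I read was about 5 N, when the second round touched the pan floor.

No check failed. That round reached the floor with the tool about 2 mm higher than I had planned, so I released it there.

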